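Crimp a copper lug in the hand press

ROBOT

A 6-joint arm with a two-finger parallel gripper is mounted at the origin on the work surface. World frame = base frame: x ahead of the robot, y to its left, z up, the work surface at z = 0. Lengths are in m, angles in rad, forces in N, time in s.
With the tool pointing down it reaches from about 0.35 to 0.975 m from the base axis. Payload 17.4 kg.
Tool frame: the origin (TCP) lies at the very end of the fingers, on their centre line; the grasp point (between the pads) lies 19 mm behind it (robot.grip_depth is the distance from the TCP to the grasp point, in m); z points along the fingers, y is the line along which they close (so a half turn about z gives the same grasp; the last joint's range is limited). The gripper opens to 85 mm and grips with 20 to 120 N. Pads are 22 mm wide; open, the fingers measure 114 mm over their backs; the gripper's body (76 mm by 85 mm) begins 54 mm behind the grasp point. The pads swing forward as they close: fully open they stand 13 mm farther back than shut.
Start: joints at [-1.188, 0.116, 1.442, -0, 1.584, -0.038], TCP at [0.276, -0.616, 0.231] pointing down, gripper open.
Joint ranges: [-2.83, 2.83], [-0.83, 2.19], [0.07, 2.5], [-1.14, 4.28], [0.01, 3], [-2.97, 2.97]. Speed limits (rad/s): [1.89, 1.89, 2.22, 3.14, 3.14, 3.14].

INTERFACE

Orientations are given as [roll, pitch, yaw] about the fixed x, y, z axes, in that order (R = Rz(yaw) Ry(pitch) Rx(roll)).
In Python, from bench import status, cams, robot gives the robot as it stands.
- The arm moves only by the shell command python3 -m crank 'ROWS' [FORCE]. ROWS is a JSON object of lists of equal length, an entry for each row: "fingers": the gripper command: -1 is shut, 1 is fully open, values between are in proportion; "slide": the shift along the tool's x, y, z in mm, a list of three; "rotation": the turn, a rotation vector about the tool's x, y, z in rad, a list of three. In form: {"fingers": [fingers, ...], "slide": [[dx, dy, dz], ...], "rotation": [[ax, ay, az], ...]}. A call has 1 to 20 rows; each row is the pose to reach, as a shift and turn from the pose commanded when the call began, along the tool's axes at that moment; what a row does not reach only later rows make up. A row lasts 1/12 s, in which the tool goes at most 41.7 mm and 7.16 degrees, less where a joint would pass 70% of its speed; a pose out of reach is approached as far as the arm can. A call with a gripper value outside its range is refused whole. The fingers move at their own pace and stop on an object; FORCE is the grip in N (left out, the last holds). Time passes only in rows, so rows that repeat a pose let the fingers close. It gives the time, the measured TCP pose, the force, the opening and the grip force at its end, in the units of the state.
- status.read_state(): the state, without advancing time (a new reading comes with each control period).
- cams.grab_frame(name): name is "scene" or "top" or "wrist"; returns the picture (400x640x3 uint8, red, green, blue); there is no depth.
- cams.camera_params(name): a dict with "camera_matrix" (3x3 intrinsics, pixels), "eye" and "orientation" of the camera in the world. Camera axes: x right, y up, looking along -z (the intrinsics and any distortion apply to the point x, -y, -z); pixel columns grow to the right and rows downward; lengths in m; the calibration is good to about 2 mm. The wrist camera is an equidistant fisheye: a pixel r from the principal point sees the ray r / f radians off the axis. A picture is of the moment at which its call begins: read the wrist's pose just before it. camera_params takes no time and is no camera call; for the wrist camera it gives the pose at the moment of the call.
- robot.job_done(): hands the job in; it is judged then, once.
The state is a dict: "clock": time; "q": joint angles; "qd": joint speeds; "tau": joint torques, N m; "eef_pos": TCP position; "tcp_rot": TCP orientation; "ft_force": force on the tool from outside, world axes, zero at the start; "ft_torque": the same for the moment, N m; "finger_gap": finger opening in m; "grip_force": force on a finger pad.
Only numpy, scipy, OpenCV 4.12 (cv2) and the standard library are available. Lean on these libraries where they do the work, as an engineer would, in place of code of your own. Each camera call takes 0.05 s, during which the arm holds its last target. There are 200 camera calls.

TASK

Pick up the copper lug with the orange tongs (never with the bare gripper fingers), set it upright and squarely in the middle of the press's steel anvil, lined up front to back with the press, and let go of it. Lay the tongs back on their grey rest, then push the red plunger knob down until the punch stops on the lug, keep it firmly (but not crushingly) clamped for a full second, and let the plunger spring all the way up. Leave the other lugs and everything else on the bench where they are.

Things in the scene. Friction and masses are not known exactly. Their poses are not given: they have to be found in the camera images.
- press: Cream C-frame hand press, fixed. Origin on the bench under the punch axis; -x is its front (towards the robot), its column stands at +y. Base plate 20 mm high, x +-50, y -50..90 mm. Steel anvil 46 x 46 mm, flat top at z 60. Column x +-28, y 50..82, to z 170. Overhanging head x +-25, y -22..82, z 120..165 mm, collar to 175. Throat open at front, back and -y side.
- anvil_top (a point): Centre of the anvil's flat top, on the punch axis; axes as the press.
- plunger: Spring plunger, vertical. Origin: centre of the punch's lower face (16 mm across), z 92 mm when up. Travel 26 mm, but it stops after 20 mm on a 12 mm high lug on the anvil. The return spring takes 3 N at the start, rising evenly to about 8 N at the lug; more push goes into the lug. A good crimp clamps it with about 14 N (22 N on the knob): under 8 N is too weak, over 30 N crushes it.
- knob_top (a point): Centre of the flat top (38 mm across) of the red mushroom knob of the plunger, 46 mm across, 215 mm above the bench when up; moves with the plunger.
- stand: Fixed parts stand with a blue top plate 60 x 126 mm (x, y), no rim, top 40 mm above the bench. Origin under its centre. Three lugs in a row along its y, about 42 mm apart, order unknown.
- lug: Copper lug, loose, about 18 g: a block 14 x 12 x 12 mm (x, y, z) centred over the origin, with a flat tongue 12 mm wide, 3 mm thick, from x 7 to 19 mm. Origin: centre of the block's underside; z up. Grip it across its y (12 mm).
- spare_a: Steel-grey lug of the same shape and size, to be left alone.
- spare_b: Black lug of the same shape and size, to be left alone.
- rest: Fixed grey tool rest: plate 120 x 84 x 8 mm (x, y, z) with two cross bars, 12 mm wide, at x -40 and +40 mm, y +-40 mm, tops 24 mm above the bench. The tongs lie across the bars, along its x. Origin under its centre.
- tongs: Self-opening tongs lying flat along x, 67 g. Origin: grip place, between the arms, at the underside (z 0). Orange handles x -60..30 mm, 22 mm high; steel shanks to x 80, 14 high; tips x 78..114, 8 high, 4 thick. Arm at -y is rigid: outer face y -11, inner y -6 mm. Arm at +y swings on a hinge at (-55, 8.5), parallel to the other when the tips are 12 mm apart. Black rear block x -76..-58.
- boss (a point): Black round boss on the outside of the swinging arm, at half height, where one finger presses; the other presses the rigid arm across from it. Grip from above across y, fingertips 4 mm below the underside. Width here: 31 mm free (tips 30 mm apart), 25 mm with a 12 mm lug between the tips; 1 mm here moves the tips 2.9 mm. Spring about 8 N: carry open at 29 mm; hold a lug with about 30 N.
- tongs_tip (a point): Point between the tips for a lug's centre: 105 mm ahead of the tongs' origin, 4 mm above the underside, 6 mm from the solid arm's inner face.
- oil_bottle: Yellow oil bottle with a red cap, 38 mm across, 85 mm high; origin under its centre. Leave alone.
- flux_jar: Amber jar, 44 mm across, 50 mm high; origin under its centre. Leave alone.
- screwdriver: Red screwdriver, 170 mm, lying on the bench. Leave alone.
- spool: Empty black spool, 52 mm across, 36 mm high; origin under its centre. Leave alone.
- wrench: Steel wrench, 140 mm, lying on the bench. Leave alone.
There are look-alikes about, which are no part of the job. What is shaped like the tongs but pink or turquoise is not meant.

How it is judged:
By the outcome, as a careful person would: the job done as asked, in the order asked, and still so for the second after the job is handed in, with the robot touching nothing.
It also fails if it takes over 72 s, if anything falls off the work surface, if the arm or the gripper's body presses on something with over 40 N, if the wrist force passes 120 N, or if a joint passes its speed limit or range.

## Working session

There is one attempt and no reset: what is moved stays moved. The work goes in short steps, Python scripts to look and compute and a shell command to move; the robot and the scene stay as the last step left them, time stands still between calls to the robot, and variables do not carry over. Pictures are saved under pics/ and viewed, at most 10 in all, crops included, and the job is handed in when it is done.

```bash
ls; mkdir -p pics
python3 - <<'E'
from bench import status,cams,robot
import cv2,numpy as np
for n in ["scene","top","wrist"]:
    p=cams.camera_params(n); print(n,p)
    cv2.imwrite(f"pics/{n}0.png",cams.grab_frame(n)[:,:,::-1])
print(status.read_state())
E
```

```text
pics
scene {'camera_matrix': array([[381.44924801,   0.        , 313.23128419],
       [  0.        , 381.44924801, 204.02243518],
       [  0.        ,   0.        ,   1.        ]]), 'eye': array([1.17368735, 0.72828807, 1.08837214]), 'orientation': array([0.76434818, 0.02063801, 2.36782125])}
top {'camera_matrix': array([[417.57787281,   0.        , 314.60570145],
       [  0.        , 417.57787281, 197.61125714],
       [  0.        ,   0.        ,   1.        ]]), 'eye': array([0.30457582, 0.05405369, 1.43619221]), 'orientation': array([ 0.19300512,  0.00597587, -1.54694728])}
wrist {'camera_matrix': array([[309.70691629,   0.        , 322.4621177 ],
       [  0.        , 309.70691629, 202.31829392],
       [  0.        ,   0.        ,   1.        ]]), 'eye': array([ 0.34200197, -0.5863231 ,  0.3746141 ]), 'orientation': array([-2.86105285e-01,  3.35249315e-04, -1.14966154e+00])}
{'clock': 0.15, 'q': array([-1.18777740e+00,  1.16349825e-01,  1.44211257e+00, -2.20087055e-05,
        1.58399571e+00, -3.77842190e-02]), 'qd': array([ 0.00055751, -0.00042419, -0.00190356, -0.00192804, -0.0014344 ,
        0.00011957]), 'tau': array([ 7.91195780e-04, -7.32510424e+01, -6.32851195e+01, -4.96007161e-06,
        5.02200986e-03,  4.21710683e-05]), 'eef_pos': array([ 0.27567406, -0.6159794 ,  0.23074881]), 'tcp_rot': array([-3.14072699e+00, -1.07014234e-05,  4.20802861e-01]), 'ft_force': array([ 0.15136599, -0.83379178, -0.91935443]), 'ft_torque': array([-0.01741702, -0.01518894,  0.01059006]), 'grip_force': 0.0, 'finger_gap': 0.08573263676920627}
```

View pics/top0.png

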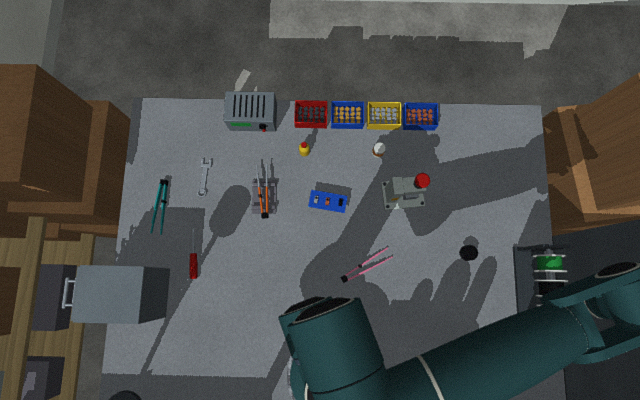

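View pics/scene0.png

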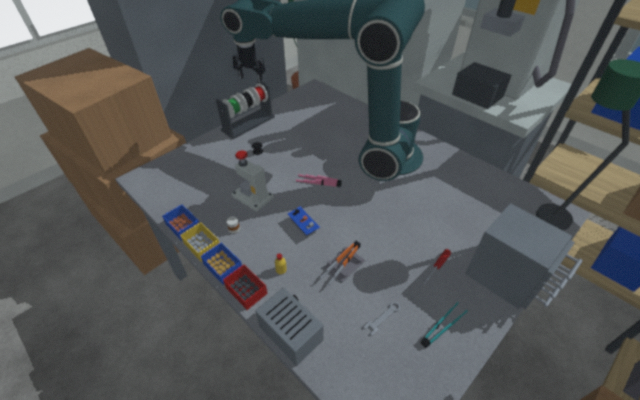

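Candidates: tongs – orange on grey rest, top (265,190); look-alikes are turquoise (160,205) and pink (367,263). The choice is orange at (265,190). For the lugs on the blue stand at (316–341,199), I need a close crop.

```bash
cat > h.py <<'E'
import numpy as np,cv2
from scipy.spatial.transform import Rotation as R
from bench import status,cams,robot
def ray(n,uv,p=None):
    p=p or cams.camera_params(n); K=p["camera_matrix"]
    x=(uv[0]-K[0,2])/K[0,0]; y=(uv[1]-K[1,2])/K[1,1]
    if n=="wrist":
        r=np.hypot(x,y); s=np.sin(r)/max(r,1e-9); d=np.array([x*s,-y*s,-np.cos(r)])
    else: d=np.array([x,-y,-1.])
    return np.array(p["eye"]),R.from_euler("xyz",p["orientation"]).apply(d)
def at(n,uv,z,p=None):
    e,d=ray(n,uv,p); return e+d*(z-e[2])/d[2]
def proj(n,X,p=None):
    p=p or cams.camera_params(n); K=p["camera_matrix"]
    c=R.from_euler("xyz",p["orientation"]).inv().apply(np.atleast_2d(X)-p["eye"])
    x,y,z=c[:,0],-c[:,1],-c[:,2]
    if n=="wrist":
        r=np.hypot(x,y); t=np.arctan2(r,z)/np.maximum(r,1e-9); x,y=x*t,y*t
    else: x,y=x/z,y/z
    return np.c_[x*K[0,0]+K[0,2],y*K[1,1]+K[1,2]]
def crop(im,x,y,w,h,k,name):
    cv2.imwrite(f"pics/{name}.png",cv2.resize(im[y:y+h,x:x+w],None,fx=k,fy=k,interpolation=cv2.INTER_CUBIC))
E
python3 - <<'E'
from h import *
im=cv2.imread("pics/top0.png"); crop(im,240,140,200,90,4,"topcrop")
for n,uv,z in [("tongs mid",(265,190),.03),("rear",(265,215),.03),("stand",(329,199),.04),("knob",(422,181),.215),("bottle",(304,149),.085),("jar",(378,149),.05),("pink rear",(344,278),.02)]:
    print(n,at("top",uv,z).round(3))
E
```

```text
tongs mid [0.602 0.241 0.03 ]
rear [0.515 0.236 0.03 ]
stand [0.573 0.02  0.04 ]
knob [ 0.601 -0.254  0.215]
bottle [0.735 0.108 0.085]
jar [ 0.751 -0.146  0.05 ]
pink rear [ 0.311 -0.035  0.02 ]
```

View pics/topcrop.png

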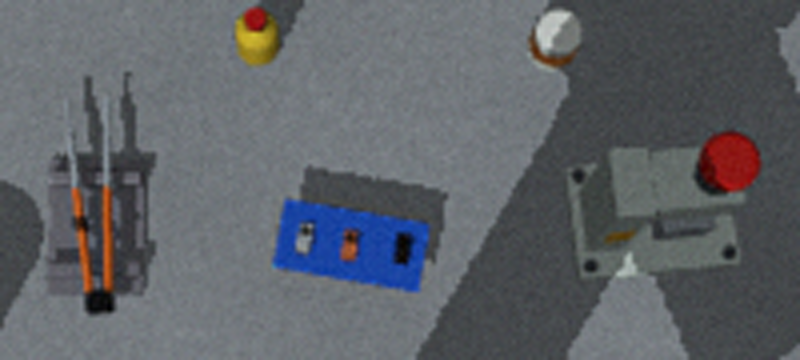

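The crop shows the orange tongs with the boss on the left arm at (260,195) and the tips up (+x). The copper lug is the middle one at (327,201), between grey (316) and black (341). The press knob is at (422,181). Moving in for a closer look.

```bash
python3 -m crank '{"fingers":[1,1,1,1,1,1,1,1,1,1,1,1,1,1,1,1,1,1,1,1],"slide":[[509,-590,30],[509,-590,30],[509,-590,30],[509,-590,30],[509,-590,30],[509,-590,30],[509,-590,30],[509,-590,30],[509,-590,30],[509,-590,30],[509,-590,30],[509,-590,30],[509,-590,30],[509,-590,30],[509,-590,30],[509,-590,30],[509,-590,30],[509,-590,30],[509,-590,30],[509,-590,30]],"rotation":[[0,0,0.42],[0,0,0.42],[0,0,0.42],[0,0,0.42],[0,0,0.42],[0,0,0.42],[0,0,0.42],[0,0,0.42],[0,0,0.42],[0,0,0.42],[0,0,0.42],[0,0,0.42],[0,0,0.42],[0,0,0.42],[0,0,0.42],[0,0,0.42],[0,0,0.42],[0,0,0.42],[0,0,0.42],[0,0,0.42]]}'
python3 - <<'E'
from h import *
import pickle
p=cams.camera_params("wrist"); im=cams.grab_frame("wrist")[:,:,::-1]; pickle.dump(p,open("pics/w1.pkl","wb"))
cv2.imwrite("pics/w1raw.png",im); cv2.imwrite("pics/w1.png",cv2.resize(im,(800,500)))
im=cams.grab_frame("scene")[:,:,::-1].copy();cv2.imwrite("pics/s1.png",im)
s=status.read_state();print(s["eef_pos"],s["tcp_rot"],s["clock"])
print(proj("scene",s["eef_pos"]))
E
```

```text
clock: 1.82
eef_pos: [0.4997, 0.1346, 0.2004]
tcp_rot: [-3.141, 0.001, 0.005]
ft_force: [0.7, 0.2, -0.6]
finger_gap: 0.0855
grip_force: 0.0
[0.49913395 0.13110831 0.20078134] [3.14118580e+00 1.16018217e-03 2.97992379e-03] 1.9167
[[338.47056162 193.31897023]]
```

View pics/w1.png

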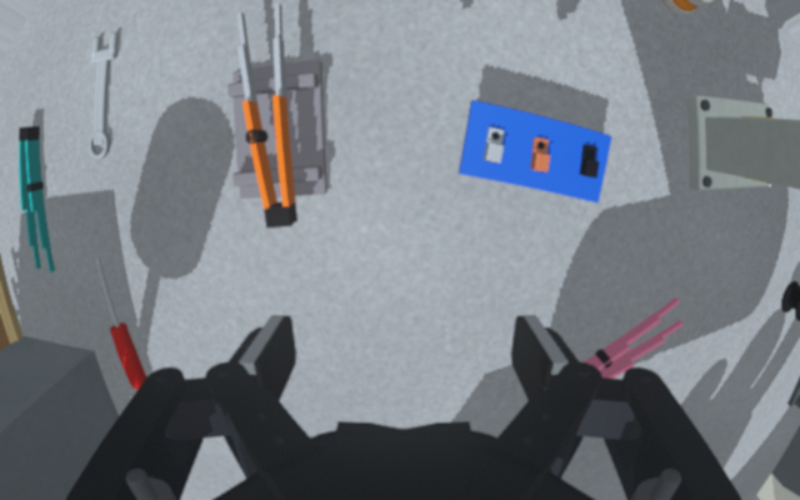

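The wrist view shows orange tongs with the boss at (257,136), the rear block at (281,214), the copper lug at (541,154) and press's column at right. I'll zoom in on the lugs and tongs, and on the gripper for any camera body.

Run:
```python
import cv2,numpy as np
im=cv2.imread("pics/w1raw.png");s=cv2.imread("pics/s1.png")
f=lambda a,x,y,w,h,W,H:cv2.resize(a[y:y+h,x:x+w],(W,H),interpolation=cv2.INTER_CUBIC)
L=f(im,170,0,100,190,316,600)
Rt=np.vstack([f(im,365,75,130,90,484,335),f(s,270,90,130,71,484,265)])
cv2.imwrite("pics/c1.png",np.hstack([L,Rt]))
```

```text
(no output)
```

View pics/c1.png

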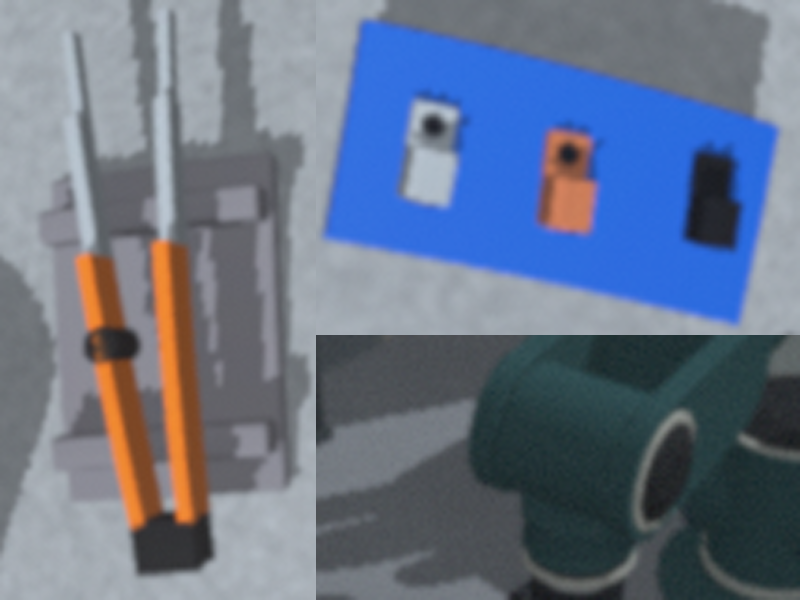

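Run:
```python
from h import *
import pickle
p=pickle.load(open("pics/w1.pkl","rb"))
A=lambda x,y,z:at("wrist",(170+x/3.16,y/3.158),z,p)
B=lambda x,y,z:at("wrist",(365+(x-316)/3.723,75+y/3.722),z,p)
def pr(n,v):print(n,v.round(4))
pr("boss",A(110,345,.035))
a=A(170,240,.046);b=A(192,522,.046);pr("rig front",a);pr("rig rear",b);d=a-b;print("yaw",np.degrees(np.arctan2(d[1],d[0])))
a=A(174,240,.038);b=A(166,10,.032);print("shank",a,b)
# lug
pr("blk near L",B(546,229,.052));pr("blk near R",B(592,234,.052));pr("blk far L",B(551,177,.052));pr("blk far R",B(597,182,.052))
pr("tongue far L",B(549,130,.043));pr("tongue far R",B(592,134,.043))
for c in [(364,20),(778,127),(740,323),(326,237)]: pr("stand",B(*c,.04))
```

```text
boss [0.5806 0.2568 0.035 ]
rig front [0.6124 0.2318 0.046 ]
rig rear [0.5226 0.2271 0.046 ]
yaw 2.988472749795681
shank [0.61334094 0.2330047  0.038     ] [0.69567139 0.23985011 0.032     ]
blk near L [0.5535 0.0335 0.052 ]
blk near R [0.5529 0.0203 0.052 ]
blk far L [0.5673 0.0328 0.052 ]
blk far R [0.5668 0.0196 0.052 ]
tongue far L [0.5799 0.0307 0.043 ]
tongue far R [0.5797 0.0181 0.043 ]
stand [0.6065 0.0816 0.04  ]
stand [ 0.5873 -0.0426  0.04  ]
stand [ 0.5292 -0.0342  0.04  ]
stand [0.5482 0.0906 0.04  ]
```

```bash
python3 -m crank '{"fingers":[0.2,0.2,0.2,0.2,0.2,0.2,0.2,0.2],"slide":[[83,-113,80],[83,-113,80],[83,-113,80],[83,-113,80],[83,-113,80],[83,-113,80],[83,-113,80],[83,-113,80]],"rotation":[[0,0,-0.055],[0,0,-0.055],[0,0,-0.055],[0,0,-0.055],[0,0,-0.055],[0,0,-0.055],[0,0,-0.055],[0,0,-0.055]]}'
python3 - <<'E'
from h import *
import pickle
p=cams.camera_params("wrist"); im=cams.grab_frame("wrist")[:,:,::-1]; pickle.dump(p,open("pics/w2.pkl","wb"))
cv2.imwrite("pics/w2raw.png",im)
s=status.read_state();print(s["eef_pos"],s["tcp_rot"],s["clock"])
u=proj("scene",s["eef_pos"])[0];print(u)
sc=cams.grab_frame("scene")[:,:,::-1]
x,y=int(u[0]),int(u[1])
a=cv2.resize(im[0:300,170:470],(600,600),interpolation=cv2.INTER_CUBIC)
b=cv2.resize(sc[max(y-90,0):y+30,x-20:x+20],(200,600),interpolation=cv2.INTER_CUBIC)
cv2.imwrite("pics/c2.png",np.hstack([a,b]))
E
```

```text
clock: 2.58
eef_pos: [0.5823, 0.2421, 0.1228]
tcp_rot: [-3.141, -0.002, 0.055]
ft_force: [-0.5, 1.0, 0.0]
finger_gap: 0.0511
grip_force: 0.0
[0.58236489 0.24223517 0.12295033] [-3.14107499e+00 -2.11223181e-03  5.45550753e-02] 2.6333
[345.44144321 240.71639278]
```

View pics/c2.png

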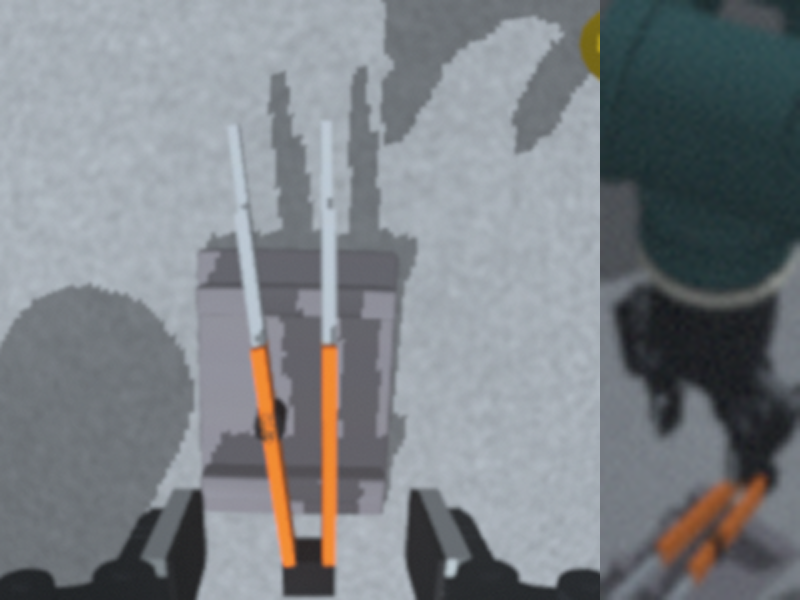

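The close view shows rigid arm tip at (326,122), the orange front end at (328,346) and boss at (270,420). The scene crop shows no camera body sticking out of the gripper.

Run:
```python
from h import *
import pickle
p=pickle.load(open("pics/w2.pkl","rb"))
A=lambda x,y,z:at("wrist",(170+x/2,y/2),z,p)
def pr(n,v):print(n,v.round(4))
t=A(326,122,.032);f=A(328,346,.046);r=A(328.5,566,.046);b=A(267,425,.046)
pr("tip",t);pr("front",f);pr("rear",r);pr("boss",b);pr("swtip",A(233,126,.032))
for q in (f-r,t-f,t-r): print(np.degrees(np.arctan2(q[1],q[0])),np.linalg.norm(q))
y=np.arctan2((t-r)[1],(t-r)[0]);Rz=R.from_euler("z",y)
for P,m in((t,[.114,-.008,.032]),(f,[.03,-.0085,.046]),(r,[-.058,-.0085,.046])): pr("origin",P-Rz.apply(m))
# rest corners
for c in [(200,290),(396,290),(203,468),(384,466)]: pr("rest",A(*c,.024))
```

```text
tip [0.6958 0.2407 0.032 ]
front [0.6127 0.2356 0.046 ]
rear [0.5214 0.2293 0.046 ]
boss [0.5814 0.2566 0.046 ]
swtip [0.6928 0.2753 0.032 ]
3.9920715757204577 0.09150735084600144
3.511820792303244 0.08440014050852682
3.763319744671441 0.17529667230709461
origin [0.5815 0.2412 0.    ]
origin [ 0.5822  0.2422 -0.    ]
origin [ 0.5787  0.2416 -0.    ]
rest [0.6286 0.2865 0.024 ]
rest [0.6327 0.2091 0.024 ]
rest [0.5532 0.2843 0.024 ]
rest [0.5585 0.2074 0.024 ]
```

```bash
python3 -m crank '{"fingers":[0.2,0.2,0.2,0.2,0.2,0.2,0.2,-0.1,-0.2,-0.28,-0.32,-0.32,-0.32,-0.32],"slide":[[-1,-4,0],[-1,-4,35],[-1,-4,70],[-1,-4,90],[-1,-4,103],[-1,-4,103],[-1,-4,103],[-1,-4,103],[-1,-4,103],[-1,-4,103],[-1,-4,103],[-1,-4,103],[-1,-4,103],[-1,-4,103]],"rotation":[[0,0,-0.01],[0,0,-0.01],[0,0,-0.01],[0,0,-0.01],[0,0,-0.01],[0,0,-0.01],[0,0,-0.01],[0,0,-0.01],[0,0,-0.01],[0,0,-0.01],[0,0,-0.01],[0,0,-0.01],[0,0,-0.01],[0,0,-0.01]]}' 20
```

```text
clock: 3.85
eef_pos: [0.582, 0.2476, 0.0203]
tcp_rot: [-3.141, -0.003, 0.066]
ft_force: [-1.5, -1.1, 8.3]
finger_gap: 0.0293
grip_force: 10.8
```

```bash
python3 -m crank '{"fingers":[-0.32,-0.32,-0.32,-0.32,-0.32,-0.32,-0.32,-0.32],"slide":[[0,0,-10],[0,0,-30],[0,0,-60],[0,0,-90],[0,0,-110],[0,0,-110],[0,0,-110],[0,0,-110]],"rotation":[[0,0,0],[0,0,0],[0,0,0],[0,0,0],[0,0,0],[0,0,0],[0,0,0],[0,0,0]]}'
python3 - <<'E'
from h import *
import pickle
p=cams.camera_params("wrist"); im=cams.grab_frame("wrist")[:,:,::-1]; pickle.dump(p,open("pics/w3.pkl","wb"))
cv2.imwrite("pics/w3raw.png",im)
s=status.read_state();print(s["eef_pos"],s["tcp_rot"],s["clock"])
cv2.imwrite("pics/c3.png",cv2.resize(im[0:250,200:500],(720,600),interpolation=cv2.INTER_CUBIC))
E
```

```text
clock: 4.52
eef_pos: [0.5808, 0.2473, 0.1281]
tcp_rot: [3.142, 0.0, 0.066]
ft_force: [-0.8, 0.4, -1.6]
finger_gap: 0.0292
grip_force: 8.2
[0.58053016 0.24715814 0.12743667] [3.14122024e+00 1.28644242e-03 6.58166475e-02] 4.5667
```

View pics/c3.png

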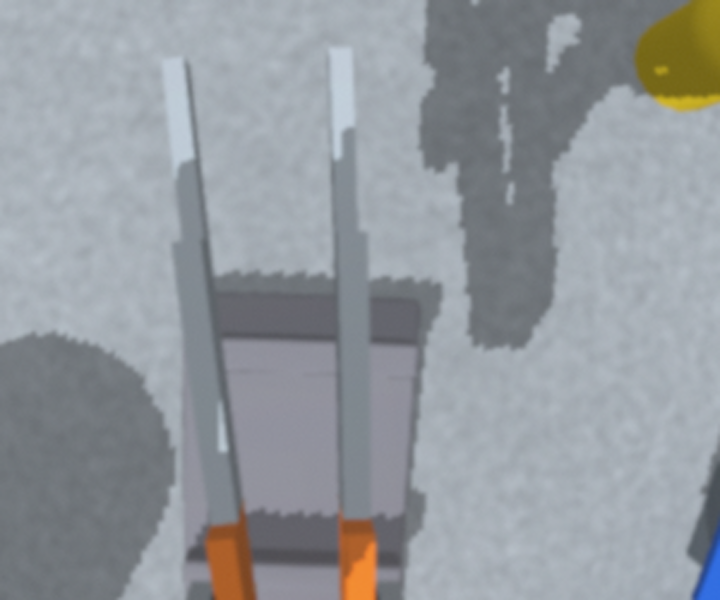

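Run:
```python
from h import *
import pickle
p=pickle.load(open("pics/w3.pkl","rb"))
T=np.array([0.58053016,0.24715814,0.12743667]);Rt=R.from_euler("xyz",[3.14122024,1.28644e-3,.0658166])
A=lambda x,y,tz:None
def A(x,y,h): # h height above underside; underside 4mm above TCP
    P=at("wrist",(200+x/2.4,y/2.4),T[2]+.004+h,p); return Rt.inv().apply(P-T)*1000
for n,c in {"tip in":(332,48,.008),"tip out":(353,48,.008),"tip back in":(333,158,.008),"shank out front":(366,233,.014),"shank out rear":(372,518,.014),"org out":(377,522,.022),"org in":(341,522,.022),"sw tip in":(187,60,.008),"sw tip out":(163,60,.008)}.items(): print(n,A(*c).round(1))
```

```text
tip in [114.3   6.4 -12.1]
tip out [114.4  10.1 -12.1]
tip back in [ 93.5   6.5 -12.1]
shank out front [ 79.7  11.7 -18.1]
shank out rear [ 29.5  13.8 -18. ]
org out [ 31.5  13.8 -26. ]
org in [ 31.5   7.6 -26. ]
sw tip in [112.4 -19.3 -12.2]
sw tip out [112.7 -23.6 -12.2]
```

The tongs are held level. The rigid tip's end is at (341,48) and the swinging tip's end at (175,60). Next I move the open tips over the copper lug.

```bash
python3 -m crank '{"fingers":[-0.32,-0.32,-0.32,-0.32,-0.32,-0.32,-0.32,-0.32,-0.32,-0.32,-0.32,-0.32],"slide":[[-7,10,0],[-25,35,0],[-45,65,0],[-65,95,0],[-85,125,0],[-105,155,10],[-125,185,20],[-135,200,25],[-139,205,27],[-139,205,27],[-139,205,27],[-139,205,27]],"rotation":[[0,0,0.01],[0,0,0.03],[0,0,0.05],[0,0,0.07],[0,0,0.09],[0,0,0.11],[0,0,0.13],[0,0,0.146],[0,0,0.146],[0,0,0.146],[0,0,0.146],[0,0,0.146]]}'
python3 - <<'E'
from h import *
import pickle
s=status.read_state()
p=cams.camera_params("wrist"); im=cams.grab_frame("wrist")[:,:,::-1]; pickle.dump((p,s),open("pics/w4.pkl","wb"))
cv2.imwrite("pics/w4raw.png",im)
print(s["eef_pos"],s["tcp_rot"],s["clock"],s["finger_gap"],s["grip_force"])
cv2.imwrite("pics/c4.png",cv2.resize(im[0:150,240:440],(800,600),interpolation=cv2.INTER_CUBIC))
E
```

```text
clock: 5.57
eef_pos: [0.4562, 0.0343, 0.1015]
tcp_rot: [-3.141, -0.0, -0.079]
ft_force: [-0.2, -0.6, -0.8]
finger_gap: 0.029
grip_force: 8.2
[0.4561893  0.03425656 0.10149742] [-3.14138908e+00 -1.50405941e-04 -7.94804927e-02] 5.5667 0.02896579116342874 8.200396746397018
```

View pics/c4.png

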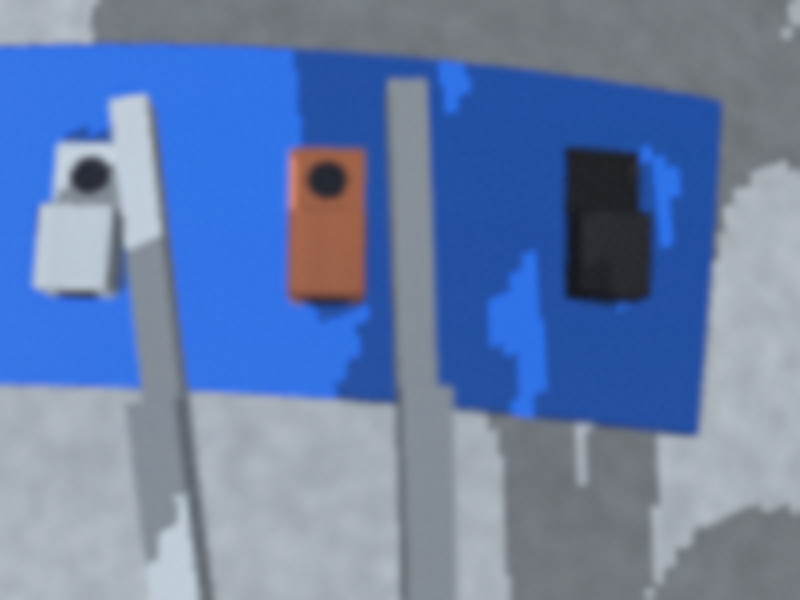

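The picture shows the copper lug centred at (327,225) between the open tips (rigid inner edge at x 388, swinging at 150), with the spares outside.

Run:
```python
from h import *
import pickle
p,s=pickle.load(open("pics/w4.pkl","rb"))
T=s["eef_pos"];Rt=R.from_euler("xyz",s["tcp_rot"])
def A(x,y,z): return Rt.inv().apply(at("wrist",(240+x/4,y/4),z,p)-T)*1000
for n,c in {"near L":(289,298,.052),"near R":(366,300,.052),"far L":(289,148,.043),"far R":(366,148,.043),"tip in":(388,80,T[2]+.012),"tip out":(429,80,T[2]+.012),"sh in":(402,590,T[2]+.018),"sh front in":(399,385,T[2]+.018),"sh out":(455,590,T[2]+.018),"sw in":(150,95,T[2]+.012),"sw out":(110,100,T[2]+.012)}.items(): print(n,A(*c).round(1))
for n,c in {"grey nr R":(112,295),"blk nr L":(580,298)}.items(): print(n,A(*c,.052).round(1))
```

```text
near L [97.2 -6.6 49.5]
near R [96.9  5.2 49.5]
far L [123.8  -6.9  58.5]
far R [123.8   5.4  58.5]
tip in [113.8   5.7 -12. ]
tip out [113.9  10.1 -12. ]
sh in [ 58.8   7.  -18. ]
sh front in [ 79.7   6.5 -18. ]
sh out [ 58.8  12.4 -18. ]
sw in [112.6 -19.4 -12. ]
sw out [112.3 -23.7 -12. ]
grey nr R [ 98.5 -34.   49.5]
blk nr L [98.3 38.4 49.5]
```

```bash
python3 -m crank '{"fingers":[-0.32,-0.32,-0.32,-0.32,-0.32,-0.32],"slide":[[0,-1,0],[0,-1,10],[0,-1,25],[0,-1,40],[0,-1,40],[0,-1,40]],"rotation":[[0,0,0.023],[0,0,0.023],[0,0,0.023],[0,0,0.023],[0,0,0.023],[0,0,0.023]]}'
```

```text
clock: 6.12
eef_pos: [0.4555, 0.035, 0.0605]
tcp_rot: [3.141, 0.002, -0.102]
ft_force: [0.9, -0.3, 0.6]
finger_gap: 0.0292
grip_force: 8.2
```

```bash
python3 -m crank '{"fingers":[-0.32,-0.32,-0.32,-0.32,-0.32,-0.36,-0.4,-0.44,-0.5,-0.5,-0.5,-0.5,-0.5,-0.5],"slide":[[0.5,0,8],[0.5,0,15],[0.5,0,22],[0.5,0,22],[0.5,0,22],[0.5,0,22],[0.5,0,22],[0.5,0,22],[0.5,0,22],[0.5,0,22],[0.5,0,22],[0.5,0,22],[0.5,0,22],[0.5,0,22]],"rotation":[[0,0,0],[0,0,0],[0,0,0],[0,0,0],[0,0,0],[0,0,0],[0,0,0],[0,0,0],[0,0,0],[0,0,0],[0,0,0],[0,0,0],[0,0,0],[0,0,0]]}' 30
```

```text
clock: 7.28
eef_pos: [0.4564, 0.0346, 0.0394]
tcp_rot: [-3.142, -0.0, -0.103]
ft_force: [0.8, -0.3, -0.3]
finger_gap: 0.0242
grip_force: 30.0
```

```bash
python3 -m crank '{"fingers":[-0.5,-0.5,-0.5,-0.5,-0.5,-0.5,-0.5,-0.5,-0.5],"slide":[[0,0,-5],[0,0,-20],[0,0,-45],[0,0,-75],[0,0,-105],[0,0,-120],[0,0,-120],[0,0,-120],[0,0,-120]],"rotation":[[0,0,0],[0,0,0],[0,0,0],[0,0,0],[0,0,0],[0,0,0],[0,0,0],[0,0,0],[0,0,0]]}' 30
python3 - <<'E'
from h import *
import pickle
s=status.read_state()
p=cams.camera_params("wrist"); im=cams.grab_frame("wrist")[:,:,::-1]; pickle.dump((p,s),open("pics/w5.pkl","wb"))
cv2.imwrite("pics/w5raw.png",im)
t=cams.grab_frame("top")[:,:,::-1]; cv2.imwrite("pics/t5.png",t)
print(s["eef_pos"],s["tcp_rot"],s["clock"],s["finger_gap"],s["grip_force"])
a=cv2.resize(im[0:150,260:400],(560,600),interpolation=cv2.INTER_CUBIC)
b=np.vstack([cv2.resize(im[60:160,420:640],(240,300)),cv2.resize(t[160:220,375:435],(240,300),interpolation=cv2.INTER_CUBIC)])
cv2.imwrite("pics/c5.png",np.hstack([a,b]))
E
```

```text
clock: 8.03
eef_pos: [0.4559, 0.0346, 0.1583]
tcp_rot: [3.141, 0.001, -0.103]
ft_force: [-1.4, 0.2, -0.4]
finger_gap: 0.0243
grip_force: 29.9
[0.45592041 0.03456256 0.1582633 ] [ 3.14143676e+00  1.33481866e-03 -1.03214883e-01] 8.0333 0.024302437971857417 29.876695945858955
```

View pics/c5.png

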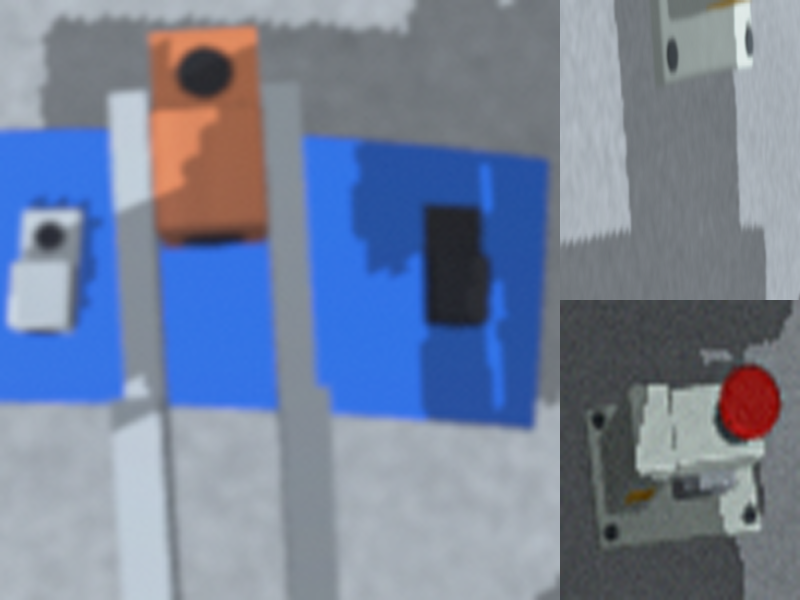

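The lug is held square between the tips, with its near edge at (160–268,236) and tongue end at (149–257,30). The press inset shows the knob at (750,402) and base holes at (598,420), (612,532) and (750,513).

Run:
```python
from h import *
import pickle
p,s=pickle.load(open("pics/w5.pkl","rb"))
T=s["eef_pos"];Rt=R.from_euler("xyz",s["tcp_rot"])
def A(x,y,z): return Rt.inv().apply(at("wrist",(260+x/4,y/4),T[2]+z/1000,p)-T)*1000
for n,c in {"near L":(160,237,12.6),"near R":(268,235,12.6),"blkfar L":(153,108,12.6),"blkfar R":(263,106,12.6),"far L":(149,33,3.6),"far R":(257,28,3.6),"rig in":(270,235,12),"rig in far":(264,90,12),"rig sh in":(287,590,18)}.items(): print(n,A(*c).round(1))
def top(X,Y,z): return at("top",(375+(X-560)/4-.0,160+(Y-300)/5),z)
for n,c in {"hFL":(598,420,.02),"hNL":(612,532,.02),"hNR":(750,513,.02),"cNL":(603,548,.02),"cNR":(760,528,.02),"cFL":(586,407,.02),"headNL":(638,472,.165),"headFL":(648,385,.165)}.items(): print(n,top(*c).round(4))
for f in("top0","t5"):
    im=cv2.imread(f"pics/{f}.png").astype(int);b,g,r=im[...,0],im[...,1],im[...,2]
    m=((r>90)&(g<.4*r)&(b<.4*r)).astype(np.uint8);m[:,:410]=0;m[:,450:]=0;m[:160]=0;m[210:]=0
    ys,xs=np.nonzero(m);print(f,len(xs),xs.mean(),ys.mean(),xs.min(),xs.max(),ys.min(),ys.max(),at("top",(xs.mean(),ys.mean()),.212).round(4))
im=cv2.imread("pics/scene0.png").astype(int);b,g,r=im[...,0],im[...,1],im[...,2]
m=((r>90)&(g<.4*r)&(b<.4*r)).astype(np.uint8);m[:,:225]=0;m[:,255:]=0;m[:140]=0;m[175:]=0
ys,xs=np.nonzero(m);print(len(xs),xs.mean(),ys.mean(),at("scene",(xs.mean(),ys.mean()),.212).round(4))
```

```text
near L [ 96.   -9.8 -12.7]
near R [ 96.1   1.5 -12.7]
blkfar L [110.4 -10.6 -12.7]
blkfar R [110.5   1.  -12.7]
far L [122.4 -11.8  -3.8]
far R [122.9   0.4  -3.8]
rig in [ 96.2   1.7 -12.1]
rig in far [112.6   1.1 -12.2]
rig sh in [ 58.8   3.4 -18.1]
hFL [ 0.6348 -0.1725  0.02  ]
hNL [ 0.556  -0.1839  0.02  ]
hNR [ 0.572  -0.3026  0.02  ]
cNL [ 0.5447 -0.1761  0.02  ]
cNR [ 0.5617 -0.3109  0.02  ]
cFL [ 0.6438 -0.1622  0.02  ]
headNL [ 0.5685 -0.18    0.165 ]
headFL [ 0.6243 -0.1886  0.165 ]
top0 141 422.9078014184397 179.86524822695034 416 429 174 187 [ 0.6053 -0.2573  0.212 ]
t5 169 421.9408284023669 180.11834319526628 415 429 173 187 [ 0.6045 -0.2543  0.212 ]
55 240.74545454545455 154.25454545454545 [ 0.6091 -0.2553  0.212 ]
```

```bash
python3 -m crank '{"fingers":[-0.5,-0.5,-0.5,-0.5,-0.5,-0.5,-0.5,-0.5,-0.5,-0.5,-0.5,-0.5,-0.5,-0.5,-0.5,-0.5,-0.5,-0.5],"slide":[[-15,2,0],[-35,4,0],[-55,10,0],[-60,30,0],[-60,60,0],[-60,95,0],[-57,130,0],[-53,165,0],[-50,200,0],[-40,235,0],[-25,270,0],[-10,300,0],[5,325,0],[14,345,0],[17,354,0],[17,354,0],[17,354,0],[17,354,0]],"rotation":[[0,0,0],[0,0,-0.01],[0,0,-0.02],[0,0,-0.03],[0,0,-0.05],[0,0,-0.07],[0,0,-0.09],[0,0,-0.11],[0,0,-0.13],[0,0,-0.15],[0,0,-0.17],[0,0,-0.185],[0,0,-0.185],[0,0,-0.185],[0,0,-0.185],[0,0,-0.185],[0,0,-0.185],[0,0,-0.185]]}' 30
python3 - <<'E'
from h import *
import pickle
s=status.read_state()
p=cams.camera_params("wrist"); im=cams.grab_frame("wrist")[:,:,::-1]; pickle.dump((p,s),open("pics/w6.pkl","wb"))
cv2.imwrite("pics/w6raw.png",im)
print(s["eef_pos"],s["tcp_rot"],s["clock"],s["finger_gap"],s["grip_force"],s["ft_force"])
cv2.imwrite("pics/c6.png",cv2.resize(im[0:170,180:407],(800,600),interpolation=cv2.INTER_CUBIC))
E
```

```text
clock: 9.63
eef_pos: [0.4365, -0.3183, 0.159]
tcp_rot: [-3.141, 0.0, 0.082]
ft_force: [1.1, 0.5, 0.2]
finger_gap: 0.0237
grip_force: 29.9
[ 0.43647673 -0.31826011  0.15904655] [-3.14106466e+00  3.27089589e-04  8.22392306e-02] 9.6333 0.023708528690785338 29.880850191693753 [1.06986898 0.45684134 0.21460161]
```

View pics/c6.png

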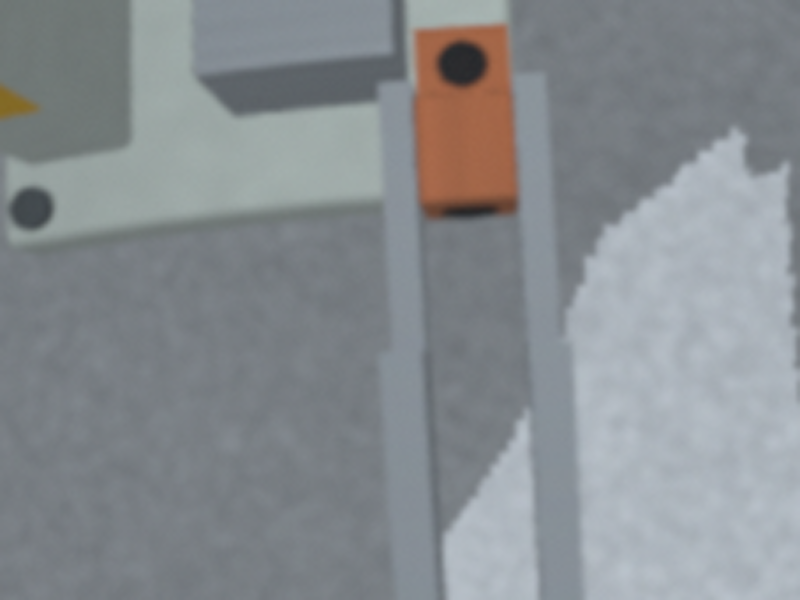

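The view shows the anvil's top front edge from (196,72) to (394,52), base's front edge and the lug still square in the tips at (465,150).

Run:
```python
from h import *
import pickle
p,s=pickle.load(open("pics/w6.pkl","rb"))
T=s["eef_pos"];Rt=R.from_euler("xyz",s["tcp_rot"])
W=lambda x,y,z:at("wrist",(180+x/3.524,y/3.529),z,p)
A=lambda x,y,z:Rt.inv().apply(W(x,y,T[2]+z/1000)-T)*1000
for n,c in {"near L":(423,208,12.6),"near R":(516,205,12.6),"far L":(417,32,3.6),"far R":(507,25,3.6),"rig in":(519,205,12),"rig in far":(513,77,12),"rig sh in":(540,590,18)}.items(): print(n,A(*c).round(1))
a=W(196,72,.06);b=W(394,52,.06);c=W(193,2,.06);print("anvil",a,b,c,np.linalg.norm(a-b)); d=a-b;y=np.arctan2(-d[0],d[1]);print("yaw",y,np.arctan2((c-a)[1],(c-a)[0]))
for yy in (y,.131):
  Rz=R.from_euler("z",yy);m=(a+b)/2;print("centre",m+Rz.apply([.023,0,0]),a+Rz.apply([.023,-.023,0]),b+Rz.apply([.023,.023,0]))
n=W(12,240,.02);e=W(380,202,.02);d=n-e;print("base",n,e,np.arctan2(-d[0],d[1]),n-R.from_euler("z",.131).apply([-.05,.09,0]))
```

```text
near L [ 96.2  -9.6 -12.6]
near R [ 96.5   1.4 -12.6]
far L [122.1 -11.2  -3.6]
far R [122.9   0.3  -3.6]
rig in [ 96.6   1.7 -12. ]
rig in far [113.   1. -12.]
rig sh in [ 50.7   4.2 -18. ]
anvil [ 0.58229226 -0.23655468  0.06      ] [ 0.58746458 -0.28151477  0.06      ] [ 0.60020522 -0.23371088  0.06      ] 0.045256634653691785
yaw 0.11453884001977982 0.15744253383742168
centre [ 0.60772772 -0.25640609  0.06      ] [ 0.6077702  -0.25677534  0.06      ] [ 0.60768524 -0.25603684  0.06      ]
centre [ 0.60768135 -0.25603034  0.06      ] [ 0.60809958 -0.25635322  0.06      ] [ 0.60726312 -0.25570745  0.06      ]
base [ 0.54851576 -0.17502394  0.02      ] [ 0.55877821 -0.27661137  0.02      ] 0.10067933667626851 [ 0.60984365 -0.25772151  0.02      ]
```

```bash
python3 -m crank '{"fingers":[-0.5,-0.5,-0.5,-0.5,-0.5,-0.5,-0.5,-0.5,-0.5],"slide":[[0,-10,10],[0,-25,30],[2,-40,50],[2,-42,70],[2,-42,85],[2,-42,89],[2,-42,89],[2,-42,89],[2,-42,89]],"rotation":[[0,0,0.013],[0,0,0.013],[0,0,0.013],[0,0,0.013],[0,0,0.013],[0,0,0.013],[0,0,0.013],[0,0,0.013],[0,0,0.013]]}' 30
```

```text
clock: 10.43
eef_pos: [0.4358, -0.2775, 0.0717]
tcp_rot: [3.14, -0.001, 0.069]
ft_force: [0.7, -0.1, -1.7]
finger_gap: 0.0244
grip_force: 29.9
```

```bash
python3 -m crank '{"fingers":[-0.5,-0.5,-0.5,-0.5,-0.5,-0.5,-0.5,-0.5,-0.5,-0.5],"slide":[[10,-1,1],[22,-2,1],[34,-2.5,1],[46,-3.5,1],[58,-4,1],[66,-5,1],[69,-5,1],[69,-5,1],[69,-5,1],[69,-5,1]],"rotation":[[0,0,0],[0,0,0],[0,0,0],[0,0,0],[0,0,0],[0,0,0],[0,0,0],[0,0,0],[0,0,0],[0,0,0]]}' 30
python3 - <<'E'
from h import *
import pickle
s=status.read_state()
p=cams.camera_params("wrist"); im=cams.grab_frame("wrist")[:,:,::-1]; pickle.dump((p,s),open("pics/w7.pkl","wb"))
cv2.imwrite("pics/w7raw.png",im);cv2.imwrite("pics/s7.png",cams.grab_frame("scene")[:,:,::-1])
print(s["eef_pos"],s["tcp_rot"],s["clock"],s["finger_gap"],s["grip_force"],s["ft_force"])
E
```

```text
clock: 11.27
eef_pos: [0.5035, -0.2676, 0.0692]
tcp_rot: [-3.142, 0.0, 0.069]
ft_force: [0.7, 0.2, -1.5]
finger_gap: 0.0242
grip_force: 29.9
[ 0.50349881 -0.26758165  0.06924403] [-3.14153589e+00  2.62074079e-04  6.86525408e-02] 11.2667 0.024210933696999743 29.879864451941103 [ 0.7128953   0.23690614 -1.45502482]
```

```bash
python3 -m crank '{"fingers":[-0.5,-0.5,-0.5,-0.5,-0.5,-0.5,-0.5],"slide":[[1,0,2],[1,0,4],[1,0,6],[1,0,7.5],[1,0,8.5],[1,0,8.5],[1,0,8.5]],"rotation":[[0,0,0],[0,0,0],[0,0,0],[0,0,0],[0,0,0],[0,0,0],[0,0,0]]}' 30
```

```text
clock: 11.95
eef_pos: [0.5049, -0.2675, 0.0608]
tcp_rot: [-3.142, 0.0, 0.069]
ft_force: [0.2, 0.5, -0.7]
finger_gap: 0.0239
grip_force: 29.9
```

```bash
python3 -m crank '{"fingers":[-0.5,-0.5,-0.5],"slide":[[0,0,0.5],[0,0,1],[0,0,1]],"rotation":[[0,0,0],[0,0,0],[0,0,0]]}' 30
```

```text
clock: 12.2
eef_pos: [0.5049, -0.2675, 0.0598]
tcp_rot: [3.142, -0.0, 0.069]
ft_force: [0.2, -0.4, -0.6]
finger_gap: 0.0245
grip_force: 29.9
```

```bash
python3 -m crank '{"fingers":[-0.5,-0.5,-0.5],"slide":[[0,0,0.6],[0,0,0.6],[0,0,0.6]],"rotation":[[0,0,0],[0,0,0],[0,0,0]]}' 30
```

```text
clock: 12.45
eef_pos: [0.5049, -0.2675, 0.0593]
tcp_rot: [3.142, -0.0, 0.069]
ft_force: [0.3, 0.7, -0.0]
finger_gap: 0.0242
grip_force: 30.0
```

```bash
python3 -m crank '{"fingers":[-0.5,-0.5,-0.5],"slide":[[0,0,0.5],[0,0,0.5],[0,0,0.5]],"rotation":[[0,0,0],[0,0,0],[0,0,0]]}' 30
```

```text
clock: 12.7
eef_pos: [0.5049, -0.2675, 0.0587]
tcp_rot: [3.142, -0.0, 0.069]
ft_force: [-0.9, 0.7, -0.1]
finger_gap: 0.024
grip_force: 30.0
```

```bash
python3 -m crank '{"fingers":[-0.5,-0.5,-0.5],"slide":[[0,0,0.6],[0,0,0.6],[0,0,0.6]],"rotation":[[0,0,0],[0,0,0],[0,0,0]]}' 30
```

```text
clock: 12.95
eef_pos: [0.5049, -0.2675, 0.0581]
tcp_rot: [3.142, -0.0, 0.069]
ft_force: [-0.6, -0.3, 1.6]
finger_gap: 0.0242
grip_force: 30.0
```

```bash
python3 -m crank '{"fingers":[-0.5,-0.5,-0.5],"slide":[[0,0,0.6],[0,0,0.6],[0,0,0.6]],"rotation":[[0,0,0],[0,0,0],[0,0,0]]}' 30
python3 - <<'E'
from h import *
import pickle
s=status.read_state();p=cams.camera_params("wrist"); im=cams.grab_frame("wrist")[:,:,::-1]; pickle.dump((p,s),open("pics/w8.pkl","wb"))
cv2.imwrite("pics/w8raw.png",im)
a=cv2.cvtColor(cv2.imread("pics/w7raw.png"),cv2.COLOR_BGR2HSV);b=cv2.cvtColor(im,cv2.COLOR_BGR2HSV)
for q in(a,b):
    m=cv2.inRange(q,(5,100,60),(20,255,255));m[130:]=0;ys,xs=np.nonzero(m);print(len(xs),xs.mean(),ys.mean(),xs.min(),xs.max(),ys.min(),ys.max())
E
```

```text
clock: 13.2
eef_pos: [0.5049, -0.2674, 0.0575]
tcp_rot: [-3.142, -0.0, 0.069]
ft_force: [-0.9, 0.3, 1.1]
finger_gap: 0.024
grip_force: 29.7
11 160.0909090909091 124.18181818181819 142 172 122 128
3 169.0 126.0 164 178 124 127
```

Run:
```python
from h import *
import pickle
for f in("w3","w4","w5","w6","w7","w8"):
    x=pickle.load(open(f"pics/{f}.pkl","rb"))
    if isinstance(x,tuple): s=x[1];print(f,s["ft_force"].round(2),s["ft_torque"].round(3),s["eef_pos"][2].round(4))
im=cv2.imread("pics/w8raw.png")
print(im[0:60:6,322].tolist())
```

```text
w4 [-0.18 -0.58 -0.78] [ 0.023 -0.043  0.051] 0.1015
w5 [-1.42  0.23 -0.39] [-0.023 -0.025  0.04 ] 0.1583
w6 [1.07 0.46 0.21] [-0.011  0.037  0.009] 0.159
w7 [ 0.71  0.24 -1.46] [ 0.007 -0.006  0.004] 0.0692
w8 [-0.93  0.26  1.09] [ 0.147 -0.108  0.079] 0.0575
[[57, 54, 50], [170, 173, 161], [170, 173, 161], [169, 172, 160], [169, 174, 160], [170, 173, 161], [169, 173, 160], [166, 169, 157], [161, 163, 152], [153, 156, 145]]
```

```bash
python3 -m crank '{"fingers":[-0.42,-0.4,-0.38,-0.36,-0.34,-0.32,-0.32,-0.32,-0.32,-0.32,-0.32],"slide":[[0,0,0],[0,0,0],[0,0,0],[0,0,0],[0,0,0],[0,0,0],[0,0,0],[0,1.5,-1],[0,3,-2],[0,3,-2],[0,3,-2]],"rotation":[[0,0,0],[0,0,0],[0,0,0],[0,0,0],[0,0,0],[0,0,0],[0,0,0],[0,0,0],[0,0,0],[0,0,0],[0,0,0]]}' 20
```

```text
clock: 14.17
eef_pos: [0.5051, -0.2706, 0.0596]
tcp_rot: [3.142, -0.0, 0.069]
ft_force: [-0.2, -1.1, -1.0]
finger_gap: 0.0291
grip_force: 8.1
```

Now the retreat, straight back along the press axis, then a numeric look at the lug.

```bash
python3 -m crank '{"fingers":[-0.32,-0.32,-0.32,-0.32,-0.32,-0.32,-0.32,-0.32,-0.32,-0.32,-0.32],"slide":[[-5,0.3,0],[-14,0.7,0],[-25,1.3,0],[-37,1.9,0],[-49,2.5,0],[-61,3.1,0],[-73,3.7,0],[-80,4,-10],[-80,4,-45],[-80,4,-75],[-80,4,-75]],"rotation":[[0,0,0],[0,0,0],[0,0,0],[0,0,0],[0,0,0],[0,0,0],[0,0,0],[0,0,0],[0,0,0],[0,0,0],[0,0,0]]}' 20
python3 - <<'E'
from h import *
import pickle
s=status.read_state();p=cams.camera_params("wrist"); im=cams.grab_frame("wrist")[:,:,::-1].copy(); pickle.dump((p,s),open("pics/w9.pkl","wb"))
cv2.imwrite("pics/w9raw.png",im); print(s["eef_pos"],s["tcp_rot"],s["clock"])
Rz=R.from_euler("z",.12);O=np.array([.6072,-.2562,0])
M=lambda x,y,z:O+Rz.apply([x/1000,y/1000,z/1000])
print("pred near-top corners",proj("wrist",[M(-7,6,72),M(-7,-6,72),M(-7,6,60),M(-7,-6,60),M(-23,23,60),M(-23,-23,60)],p).round(1).tolist())
q=cv2.cvtColor(im,cv2.COLOR_BGR2HSV);m=cv2.inRange(q,(3,80,30),(20,255,255));m[150:]=0
n,l,st,c=cv2.connectedComponentsWithStats(m);print([(st[i].tolist(),c[i].round(1).tolist()) for i in range(1,n) if st[i][4]>15])
E
```

```text
clock: 15.08
eef_pos: [0.4267, -0.2814, 0.1416]
tcp_rot: [3.136, -0.006, 0.068]
ft_force: [0.4, -0.3, 0.6]
finger_gap: 0.0288
grip_force: 8.2
[ 0.42672251 -0.28137585  0.14163302] [ 3.13623159 -0.00643505  0.06838256] 15.0833
pred near-top corners [[296.1, -22.5], [313.2, -23.6], [297.3, -16.1], [313.5, -17.1], [275.1, 4.5], [337.8, 0.6]]
[]
```

```bash
python3 -m crank '{"fingers":[-0.32,-0.32,-0.32,-0.32,-0.32,-0.32],"slide":[[0,0,10],[0,0,20],[0,0,30],[0,0,30],[0,0,30],[0,0,30]],"rotation":[[0,0.1,0],[0,0.2,0],[0,0.3,0],[0,0.35,0],[0,0.35,0],[0,0.35,0]]}' 20
python3 - <<'E'
from h import *
import pickle
s=status.read_state();p=cams.camera_params("wrist"); im=cams.grab_frame("wrist")[:,:,::-1].copy(); pickle.dump((p,s),open("pics/w10.pkl","wb"))
cv2.imwrite("pics/w10raw.png",im); print(s["eef_pos"],s["tcp_rot"],s["clock"])
Rz=R.from_euler("z",.12);O=np.array([.6072,-.2562,0])
M=lambda x,y,z:O+Rz.apply([x/1000,y/1000,z/1000])
print("pred near corners, anvil",proj("wrist",[M(-7,6,72),M(-7,-6,72),M(-7,6,60),M(-7,-6,60),M(-23,23,60),M(-23,-23,60),M(-23,23,20),M(-23,-23,20)],p).round(1).tolist())
q=cv2.cvtColor(im,cv2.COLOR_BGR2HSV);m=cv2.inRange(q,(3,80,30),(20,255,255));m[150:]=0
n,l,st,c=cv2.connectedComponentsWithStats(m);print([(st[i].tolist(),c[i].round(1).tolist()) for i in range(1,n) if st[i][4]>15])
E
```

```text
clock: 15.63
eef_pos: [0.4248, -0.2802, 0.1045]
tcp_rot: [3.142, -0.348, 0.068]
ft_force: [0.2, 0.6, 0.2]
finger_gap: 0.029
grip_force: 8.1
[ 0.42475492 -0.28018559  0.10448057] [ 3.14156156 -0.34833723  0.06752676] 15.6333
pred near corners, anvil [[299.9, 10.3], [315.9, 9.4], [300.9, 19.4], [316.2, 18.5], [279.3, 36.8], [339.2, 33.5], [284.9, 61.4], [337.0, 58.5]]
[([301, 0, 15, 16, 217], [308.1, 7.0]), ([610, 0, 30, 96, 1346], [629.8, 30.3])]
```

Run:
```python
import cv2,numpy as np
g=cv2.cvtColor(cv2.imread("pics/w10raw.png"),cv2.COLOR_BGR2GRAY)
for r in (10,14,20,26,30): print("row",r,g[r,264:356].tolist())
for c in (288,297,308,320,330): print("col",c,g[0:72,c].tolist())
im=cv2.imread("pics/w10raw.png");print([ (i,im[i,308].tolist()) for i in range(8,24,1)])
```

```text
row 10 [182, 183, 182, 181, 182, 182, 182, 181, 181, 181, 181, 181, 181, 181, 185, 198, 215, 220, 219, 220, 220, 220, 220, 221, 220, 221, 221, 221, 221, 220, 221, 220, 221, 221, 220, 215, 192, 160, 139, 134, 124, 105, 86, 77, 72, 72, 80, 94, 112, 127, 130, 129, 135, 145, 153, 163, 180, 202, 215, 217, 218, 216, 216, 216, 216, 216, 217, 217, 216, 217, 215, 205, 190, 186, 188, 188, 188, 189, 188, 188, 188, 187, 186, 182, 178, 174, 173, 176, 179, 184, 197, 226]
row 14 [181, 181, 181, 181, 181, 180, 182, 182, 181, 180, 181, 181, 181, 179, 183, 203, 219, 222, 222, 222, 222, 223, 222, 222, 222, 222, 223, 222, 222, 222, 222, 222, 222, 222, 222, 219, 201, 169, 142, 126, 109, 92, 77, 73, 70, 72, 80, 94, 113, 124, 129, 143, 177, 207, 219, 220, 221, 221, 221, 220, 221, 221, 220, 220, 220, 220, 220, 220, 218, 219, 218, 213, 196, 177, 181, 187, 188, 188, 188, 187, 187, 186, 185, 185, 185, 185, 185, 185, 186, 186, 187, 189]
row 20 [181, 181, 181, 181, 180, 181, 181, 181, 181, 179, 180, 181, 181, 184, 194, 211, 220, 221, 220, 221, 220, 220, 221, 220, 220, 221, 220, 220, 220, 219, 219, 220, 219, 219,
[... 2714 characters left out ...]
2, 222, 220, 220, 218, 216, 216, 218, 217, 217, 216, 219, 220, 220, 217, 216, 214, 215, 215, 215, 215, 214, 211, 202, 178, 154, 147, 146, 146, 147, 148, 147, 136, 118, 108, 109, 108, 108, 110, 112, 112, 110, 108, 108, 109, 109, 110, 109, 108, 107, 107, 109, 109, 110, 110, 112, 126, 155, 174, 181, 180, 179, 179, 179, 179, 179, 181, 181, 181, 182, 181]
[(8, [91, 129, 206]), (9, [71, 96, 150]), (10, [56, 65, 92]), (11, [47, 47, 51]), (12, [44, 42, 40]), (13, [45, 45, 48]), (14, [56, 64, 87]), (15, [98, 110, 144]), (16, [163, 165, 184]), (17, [215, 207, 202]), (18, [228, 221, 208]), (19, [228, 221, 208]), (20, [228, 221, 209]), (21, [227, 220, 208]), (22, [226, 219, 206]), (23, [226, 219, 206])]
```

Run:
```python
from h import *
import pickle
from scipy.optimize import least_squares
im=cv2.imread("pics/w10raw.png").astype(int)
for c in (303,305,311,313): print(c,[(im[i,c]).tolist() for i in range(12,21)])
p,s=pickle.load(open("pics/w10.pkl","rb"))
Rz=R.from_euler("z",.12);O=np.array([.6072,-.2562,0])
M=lambda x,y,z:O+Rz.apply([x/1000,y/1000,z/1000])
print(proj("wrist",[M(-7,23,60),M(-7,-23,60),M(-5,-6,60),M(-5,6,60)],p).round(1).tolist())
b=im[...,0]-im[...,2] # blue minus red: copper negative
for r in range(0,17,2):
    x=np.nonzero((im[r,290:330,2]-im[r,290:330,0])>25)[0]+290; print(r,x.min() if len(x) else None,x.max() if len(x) else None,end='; ')
```

```text
303 [[77, 105, 164], [78, 106, 165], [80, 110, 174], [93, 120, 184], [148, 156, 195], [211, 203, 205], [229, 221, 209], [229, 221, 210], [229, 221, 211]]
305 [[51, 57, 73], [51, 59, 80], [65, 82, 123], [93, 114, 166], [155, 162, 194], [214, 205, 205], [228, 220, 209], [229, 221, 209], [229, 221, 210]]
311 [[47, 51, 63], [51, 60, 83], [68, 84, 125], [111, 124, 165], [173, 172, 188], [218, 209, 202], [227, 220, 207], [228, 221, 209], [227, 220, 208]]
313 [[73, 99, 154], [74, 102, 160], [81, 109, 171], [117, 134, 181], [177, 176, 191], [220, 210, 203], [227, 220, 207], [227, 220, 207], [228, 221, 209]]
[[279.4, 21.0], [337.7, 17.8], [316.0, 16.6], [300.8, 17.5]]
0 300 315; 2 300 315; 4 300 316; 6 300 316; 8 300 316; 10 301 315; 12 301 315; 14 301 315; 16 302 306;
```

The lug is upright, centred sideways and parallel, but sits about 2.5 mm too deep. I'll re-grip it with the tongs and draw it forward.

```bash
python3 -m crank '{"fingers":[-0.32,-0.32,-0.32,-0.32,-0.32,-0.32],"slide":[[0,0,0],[0,0,0],[0,0,0],[0,0,0],[0,0,0],[0,0,0]],"rotation":[[0,-0.1,0],[0,-0.2,0],[0,-0.3,0],[0,-0.35,0],[0,-0.35,0],[0,-0.35,0]]}' 20
python3 - <<'E'
from h import *
s=status.read_state();T=s["eef_pos"];Rt=R.from_euler("xyz",s["tcp_rot"]);print(T,s["tcp_rot"])
for n,w in {"A":[.4325,-.2793,.0596],"B":[.5051,-.2706,.0596]}.items():print(n,(Rt.inv().apply(np.array(w)-T)*1000).round(1))
E
```

```text
clock: 16.18
eef_pos: [0.4265, -0.2796, 0.1044]
tcp_rot: [-3.141, -0.0, 0.071]
ft_force: [0.5, -0.0, -1.1]
finger_gap: 0.0288
grip_force: 8.2
[ 0.4265234  -0.27960485  0.10437549] [-3.14141831e+00 -1.48399965e-04  7.05328714e-02]
A [ 6.   0.1 44.8]
B [79.  -3.4 44.8]
```

```bash
python3 -m crank '{"fingers":[-0.32,-0.32,-0.32,-0.32,-0.32,-0.32,-0.32,-0.32,-0.32,-0.32,-0.32,-0.32,-0.32,-0.32],"slide":[[3,0,15],[5,0,30],[6,0,42],[6,0,44],[6,0,44],[14,-0.3,44],[26,-1,44],[38,-1.5,44],[50,-2,44],[62,-2.6,44],[72,-3.1,44],[79,-3.4,44],[79,-3.4,44],[79,-3.4,44]],"rotation":[[0,0,0],[0,0,0],[0,0,0],[0,0,0],[0,0,0],[0,0,0],[0,0,0],[0,0,0],[0,0,0],[0,0,0],[0,0,0],[0,0,0],[0,0,0],[0,0,0]]}' 20
```

```text
clock: 17.35
eef_pos: [0.5042, -0.271, 0.0602]
tcp_rot: [-3.141, 0.001, 0.069]
ft_force: [1.1, 1.2, 0.2]
finger_gap: 0.0289
grip_force: 8.1
```

```bash
python3 -m crank '{"fingers":[-0.32,-0.32,-0.34,-0.36,-0.38,-0.4,-0.42,-0.45,-0.5,-0.5,-0.5,-0.5,-0.5,-0.5,-0.5,-0.5,-0.5],"slide":[[0,-2,1],[0,-3,1.5],[0,-3,1.5],[0,-3,1.5],[0,-3,1.5],[0,-3,1.5],[0,-3,1.5],[0,-3,1.5],[0,-3,1.5],[0,-3,1.5],[0,-3,1.5],[0,-3,1.5],[-0.7,-3.1,1.5],[-1.4,-3.2,1.5],[-2.0,-3.3,1.5],[-2.0,-3.3,1.5],[-2.0,-3.3,1.5]],"rotation":[[0,0,0],[0,0,0],[0,0,0],[0,0,0],[0,0,0],[0,0,0],[0,0,0],[0,0,0],[0,0,0],[0,0,0],[0,0,0],[0,0,0],[0,0,0],[0,0,0],[0,0,0],[0,0,0],[0,0,0]]}' 30
python3 - <<'E'
from h import *
s=status.read_state();print(s["eef_pos"].round(5),s["ft_torque"],s["tcp_rot"])
E
```

```text
clock: 18.77
eef_pos: [0.5018, -0.268, 0.059]
tcp_rot: [-3.142, 0.0, 0.069]
ft_force: [-0.4, 0.7, 0.1]
finger_gap: 0.0242
grip_force: 29.3
[ 0.5018  -0.26795  0.05902] [0.06760436 0.01419577 0.04562328] [-3.14157433e+00  8.45399069e-05  6.87697178e-02]
```

```bash
python3 -m crank '{"fingers":[-0.5,-0.5,-0.42,-0.4,-0.38,-0.36,-0.34,-0.32,-0.32,-0.32,-0.32,-0.32,-0.32],"slide":[[-0.5,0,0.3],[-0.5,0,0.6],[-0.5,0,0.6],[-0.5,0,0.6],[-0.5,0,0.6],[-0.5,0,0.6],[-0.5,0,0.6],[-0.5,0,0.6],[-0.5,0,0.6],[-0.5,1.5,-0.5],[-0.5,3,-1.5],[-0.5,3,-1.5],[-0.5,3,-1.5]],"rotation":[[0,0,0],[0,0,0],[0,0,0],[0,0,0],[0,0,0],[0,0,0],[0,0,0],[0,0,0],[0,0,0],[0,0,0],[0,0,0],[0,0,0],[0,0,0]]}' 30
```

```text
clock: 19.85
eef_pos: [0.5016, -0.2711, 0.0606]
tcp_rot: [3.142, -0.0, 0.069]
ft_force: [0.1, -0.1, -0.6]
finger_gap: 0.029
grip_force: 8.1
```

```bash
python3 -m crank '{"fingers":[-0.32,-0.32,-0.32,-0.32,-0.32,-0.32,-0.32,-0.32,-0.32,-0.32,-0.32,-0.32,-0.32],"slide":[[-5,0.3,0],[-14,0.7,0],[-25,1.3,0],[-37,1.9,0],[-49,2.5,0],[-61,3.1,0],[-73,3.7,0],[-78,4,-10],[-78,4,-40],[-78,4,-45],[-78,4,-45],[-78,4,-45],[-78,4,-45]],"rotation":[[0,0,0],[0,0,0],[0,0,0],[0,0,0],[0,0,0],[0,0,0],[0,0,0],[0,0.1,0],[0,0.2,0],[0,0.3,0],[0,0.35,0],[0,0.35,0],[0,0.35,0]]}' 20
cat > chk.py <<'E'
from h import *
s=status.read_state();p=cams.camera_params("wrist"); im=cams.grab_frame("wrist")[:,:,::-1].copy().astype(int)
cv2.imwrite("pics/w_chk%d.png"%int(s["clock"]*10),im)
Rz=R.from_euler("z",.12);O=np.array([.6072,-.2562,0])
M=lambda x,y,z:O+Rz.apply([x/1000,y/1000,z/1000])
print(s["eef_pos"].round(4),s["tcp_rot"].round(3))
print("pred",proj("wrist",[M(-7,6,60),M(-7,-6,60),M(-23,23,60),M(-23,0,60),M(-23,-23,60),M(-7,23,60),M(-7,-23,60)],p).round(1).tolist())
d=im[...,2]-im[...,0]
ys,xs=np.nonzero(d[:60,285:335]>25);xs=xs+285;print("lug",xs.min(),xs.max(),ys.max())
cx=int(xs.mean());print([(r,(np.nonzero(d[r,285:335]>25)[0]+285)[[0,-1]].tolist()) for r in range(0,ys.max()+1,2) if (d[r,285:335]>25).any()])
for c in (cx-5,cx+5,cx+14,cx+22): print(c,im[max(ys.max()-4,0):ys.max()+32,c,0].tolist(),"from",max(ys.max()-4,0))
r=ys.max()+4;print(r,im[r,265:350,1].tolist())
E
python3 chk.py
```

```text
clock: 20.93
eef_pos: [0.4229, -0.2807, 0.1055]
tcp_rot: [3.141, -0.348, 0.067]
ft_force: [-0.5, -0.1, -0.5]
finger_gap: 0.0288
grip_force: 8.1
[ 0.4229 -0.2807  0.1055] [ 3.141 -0.348  0.067]
pred [[300.5, 18.4], [315.7, 17.5], [279.1, 35.7], [308.8, 33.6], [338.6, 32.4], [279.2, 20.0], [337.1, 16.8]]
lug 301 317 17
[(0, [301, 316]), (2, [301, 316]), (4, [301, 316]), (6, [301, 317]), (8, [301, 317]), (10, [301, 316]), (12, [302, 316]), (14, [302, 316]), (16, [302, 316])]
303 [94, 99, 102, 110, 148, 198, 225, 228, 227, 226, 226, 227, 228, 229, 228, 226, 226, 227, 228, 221, 184, 141, 120, 118, 116, 117, 119, 118, 119, 118, 118, 118, 119, 119, 117, 118] from 13
313 [59, 61, 75, 114, 173, 219, 228, 227, 226, 226, 227, 227, 228, 227, 224, 221, 213, 194, 170, 152, 136, 122, 117, 118, 117, 118, 118, 120, 120, 118, 117, 118, 118, 117, 118, 117] from 13
322 [230, 229, 227, 226, 225, 226, 227, 226, 225, 226, 227, 227, 217, 181, 158, 156, 158, 159, 158, 147, 128, 118, 116, 117, 116, 117, 118, 118, 117, 115, 115, 118, 116, 117, 116, 115] from 13
330 [229, 228, 225, 225, 226, 225, 226, 225, 226, 225, 218, 190, 165, 156, 156, 155, 157, 160, 155, 142, 124, 117, 115, 116, 117, 118, 117, 117, 116, 116, 115, 116, 117, 116, 115, 115] from 13
21 [185, 185, 185, 184, 185, 187, 192, 196, 200, 203, 208, 213, 217, 223, 230, 229, 221, 221, 221, 222, 222, 221, 222, 222, 222, 220, 221, 220, 220, 220, 220, 220, 220, 219, 219, 219, 220, 219, 219, 219, 219, 220, 219, 219, 219, 219, 219, 219, 219, 219, 219, 218, 219, 218, 219, 219, 218, 218, 217, 218, 218, 218, 218, 218, 218, 218, 218, 218, 217, 218, 212, 195, 177, 179, 185, 180, 163, 156, 158, 161, 161, 162, 162, 161, 161][ WARN:0@1.125] global loadsave.cpp:1063 imwrite_ Unsupported depth image for selected encoder is fallbacked to CV_8U.
```

The lug now sits centred to about 1 mm. Next I take the tongs back to the rest.

```bash
python3 -m crank '{"fingers":[-0.32,-0.32,-0.32,-0.32,-0.32,-0.32],"slide":[[5,0,-15],[10,0,-30],[15,0,-42],[19,0,-52],[19,0,-52],[19,0,-52]],"rotation":[[0,-0.1,0],[0,-0.2,0],[0,-0.3,0],[0,-0.35,0],[0,-0.35,0],[0,-0.35,0]]}' 20
python3 -m crank '{"fingers":[-0.32,-0.32,-0.32,-0.32,-0.32,-0.32,-0.32,-0.32,-0.32,-0.32,-0.32,-0.32,-0.32,-0.32,-0.32,-0.32,-0.32,-0.32,-0.32,-0.32],"slide":[[0,-10,0],[0,-30,0],[2,-60,0],[4,-95,0],[7,-130,0],[10,-165,0],[13,-200,0],[17,-235,0],[35,-265,0],[55,-295,0],[75,-325,0],[95,-355,5],[115,-385,10],[135,-415,15],[155,-445,20],[175,-475,20],[190,-505,20],[194,-516,20],[194,-516,20],[194,-516,20]],"rotation":[[0,0,0],[0,0,0],[0,0,0],[0,0,0],[0,0,0],[0,0,0],[0,0,0],[0,0,0],[0,0,0],[0,0,0],[0,0,0],[0,0,0],[0,0,0],[0,0,0],[0,0,0],[0,0,0],[0,0,0],[0,0,0],[0,0,0],[0,0,0]]}' 20
python3 - <<'E'
from h import *
s=status.read_state();T=s["eef_pos"];Rt=R.from_euler("xyz",s["tcp_rot"]);print(T,s["tcp_rot"])
print((Rt.inv().apply(np.array([.582,.2472,.0203])-T)*1000).round(1))
E
```

```text
clock: 21.48
eef_pos: [0.425, -0.28, 0.1602]
tcp_rot: [-3.141, 0.0, 0.071]
ft_force: [-0.1, -0.2, -1.7]
finger_gap: 0.029
grip_force: 8.1
clock: 23.15
eef_pos: [0.5812, 0.2475, 0.1399]
tcp_rot: [3.141, 0.001, 0.069]
ft_force: [0.2, -0.8, -1.1]
finger_gap: 0.0295
grip_force: 8.1
[0.58122682 0.24754142 0.13992804] [3.14147872e+00 1.15345263e-03 6.92585648e-02]
[  0.9   0.4 119.6]
```

```bash
python3 -m crank '{"fingers":[-0.32,-0.32,-0.32,-0.32,-0.32,-0.32,-0.32,-0.32,-0.32],"slide":[[1,0,20],[1,0,50],[1,0,80],[1,0,100],[1,0,110],[1,0,115],[1,0,118],[1,0,118],[1,0,118]],"rotation":[[0,0,0],[0,0,0],[0,0,0],[0,0,0],[0,0,0],[0,0,0],[0,0,0],[0,0,0],[0,0,0]]}' 20
```

```text
clock: 23.9
eef_pos: [0.5837, 0.2479, 0.0243]
tcp_rot: [-3.141, -0.002, 0.069]
ft_force: [0.6, 0.2, 0.0]
finger_gap: 0.0293
grip_force: 8.1
```

```bash
python3 -m crank '{"fingers":[-0.32,-0.32,-0.32,-0.2,-0.1,0.0,0.1,0.2,0.2,0.2,0.2,0.2,0.2,0.2,0.2],"slide":[[0,0,0.7],[0,0,1.2],[0,0,1.2],[0,0,1.2],[0,0,1.2],[0,0,1.2],[0,0,1.2],[0,0,1.2],[0,0,1.2],[0,0,-5],[0,0,-30],[0,0,-70],[0,0,-110],[0,0,-150],[0,0,-150]],"rotation":[[0,0,0],[0,0,0],[0,0,0],[0,0,0],[0,0,0],[0,0,0],[0,0,0],[0,0,0],[0,0,0],[0,0,0],[0,0,0],[0,0,0],[0,0,0],[0,0,0],[0,0,0]]}' 20
python3 - <<'E'
from h import *
import pickle
s=status.read_state();T=s["eef_pos"];print(T,s["tcp_rot"],s["clock"])
p=cams.camera_params("wrist");im=cams.grab_frame("wrist")[:,:,::-1].copy();cv2.imwrite("pics/w11raw.png",im)
q=cv2.cvtColor(im,cv2.COLOR_BGR2HSV);m=cv2.inRange(q,(5,150,90),(20,255,255))
n,l,st,c=cv2.connectedComponentsWithStats(m)
for i in range(1,n):
    if st[i][4]>150:
        ys,xs=np.nonzero(l==i);j=ys.argmin();k=ys.argmax()
        print(st[i].tolist(),"front",at("wrist",(xs[ys<=ys.min()+1].mean(),ys.min()),.046,p).round(4),"rear",at("wrist",(xs[ys>=ys.max()-1].mean(),ys.max()),.046,p).round(4))
E
```

```text
clock: 25.15
eef_pos: [0.5854, 0.2487, 0.1827]
tcp_rot: [-3.138, -0.011, 0.069]
ft_force: [0.8, -0.0, 0.9]
finger_gap: 0.0514
grip_force: 0.0
[0.58535741 0.2486797  0.18266129] [-3.1383811  -0.01065003  0.0688104 ] 25.15
[608, 79, 13, 28, 216] front [ 0.7658 -0.1103  0.046 ] rear [ 0.7321 -0.1207  0.046 ]
[307, 165, 17, 91, 480] front [0.6116 0.2629 0.046 ] rear [0.5221 0.2466 0.046 ]
[334, 164, 7, 91, 494] front [0.6143 0.2378 0.046 ] rear [0.5242 0.231  0.046 ]
```

The tongs lie on the rest within 2 mm of where they started. Now the knob: fingers shut, moving above it.

```bash
python3 -m crank '{"fingers":[0,-0.5,-1,-1,-1,-1,-1,-1,-1,-1,-1,-1,-1,-1,-1,-1,-1,-1,-1,-1],"slide":[[0,5,-30],[0,25,-65],[0,60,-77],[-2,100,-77],[-3,140,-77],[-5,180,-77],[-6,220,-77],[-7,260,-77],[-8,300,-77],[-9,340,-77],[-10,380,-77],[-11,420,-77],[-12,455,-77],[-13,485,-77],[-13,500,-77],[-13,505,-77],[-13,505,-65],[-13,505,-55],[-13,505,-50],[-13,505,-50]],"rotation":[[0,0,0],[0,0,0],[0,0,0],[0,0,0],[0,0,0],[0,0,0],[0,0,0],[0,0,0],[0,0,0],[0,0,0],[0,0,0],[0,0,0],[0,0,0],[0,0,0],[0,0,0],[0,0,0],[0,0,0],[0,0,0],[0,0,0],[0,0,0]]}' 30
python3 - <<'E'
from h import *
s=status.read_state();print(s["eef_pos"],s["tcp_rot"],s["clock"],s["ft_force"],s["finger_gap"])
im=cams.grab_frame("wrist")[:,:,::-1].copy();cv2.imwrite("pics/w12raw.png",im);p=cams.camera_params("wrist")
q=im.astype(int);m=((q[...,2]>80)&(q[...,1]<.45*q[...,2])&(q[...,0]<.45*q[...,2])).astype(np.uint8)
n,l,st,c=cv2.connectedComponentsWithStats(m)
for i in range(1,n):
    if st[i][4]>100: print(st[i].tolist(),at("wrist",c[i],.212,p).round(4))
print(proj("wrist",[[.607,-.256,.212]],p))
E
```

```text
clock: 26.87
eef_pos: [0.6045, -0.2553, 0.2206]
tcp_rot: [-3.14, 0.002, 0.07]
ft_force: [0.6, -0.1, 0.2]
finger_gap: -0.0002
grip_force: 0.0
[ 0.60451659 -0.25526827  0.22059518] [-3.14011757e+00  2.30872803e-03  7.02518136e-02] 26.8667 [ 0.61251231 -0.11230238  0.19683781] -0.00015305947283905593
[49, 0, 58, 11, 376] [ 0.7535 -0.0837  0.212 ]
[35, 54, 14, 13, 150] [ 0.7186 -0.0563  0.212 ]
[284, 205, 81, 65, 3014] [ 0.6154 -0.2559  0.212 ]
[0, 270, 8, 25, 120] [0.5225 0.0641 0.212 ]
[[324.06184624 246.62987615]]
```

```bash
python3 -m crank '{"fingers":[-1,-1,-1,-1,-1,-1,-1,-1,-1],"slide":[[2.5,0,0],[2.5,0,4],[2.5,0,8],[2.5,0,12],[2.5,0,16],[2.5,0,20],[2.5,0,23],[2.5,0,23],[2.5,0,23]],"rotation":[[0,0,0],[0,0,0],[0,0,0],[0,0,0],[0,0,0],[0,0,0],[0,0,0],[0,0,0],[0,0,0]]}' 30
```

```text
clock: 27.67
eef_pos: [0.6075, -0.2566, 0.2]
tcp_rot: [-3.141, -0.0, 0.069]
ft_force: [2.1, 2.9, 5.4]
finger_gap: 0.0005
grip_force: 2.6
```

```bash
python3 -m crank '{"fingers":[-1,-1,-1,-1],"slide":[[0,0,0.7],[0,0,1.3],[0,0,1.3],[0,0,1.3]],"rotation":[[0,0,0],[0,0,0],[0,0,0],[0,0,0]]}' 30
```

```text
clock: 28.0
eef_pos: [0.6075, -0.2566, 0.199]
tcp_rot: [3.142, -0.001, 0.069]
ft_force: [2.1, 3.5, 5.0]
finger_gap: 0.0
grip_force: 2.8
```

```bash
python3 -m crank '{"fingers":[-1,-1,-1,-1],"slide":[[0,0,0.7],[0,0,1.4],[0,0,2],[0,0,2]],"rotation":[[0,0,0],[0,0,0],[0,0,0],[0,0,0]]}' 30
```

```text
clock: 28.33
eef_pos: [0.6075, -0.2566, 0.197]
tcp_rot: [3.142, -0.001, 0.069]
ft_force: [2.2, 3.7, 5.6]
finger_gap: 0.0001
grip_force: 3.0
```

```bash
python3 -m crank '{"fingers":[-1,-1,-1,-1],"slide":[[0,0,0.5],[0,0,1],[0,0,1],[0,0,1]],"rotation":[[0,0,0],[0,0,0],[0,0,0],[0,0,0]]}' 30
```

```text
clock: 28.67
eef_pos: [0.6075, -0.2566, 0.1961]
tcp_rot: [3.142, -0.001, 0.069]
ft_force: [2.0, 2.8, 5.9]
finger_gap: -0.0001
grip_force: 3.1
```

```bash
python3 -m crank '{"fingers":[-1,-1,-1],"slide":[[0,0,0.5],[0,0,0.8],[0,0,0.8]],"rotation":[[0,0,0],[0,0,0],[0,0,0]]}' 30
```

```text
clock: 28.92
eef_pos: [0.6075, -0.2566, 0.1953]
tcp_rot: [3.141, -0.001, 0.069]
ft_force: [2.6, 2.3, 7.1]
finger_gap: 0.0001
grip_force: 3.2
```

```bash
python3 -m crank '{"fingers":[-1,-1,-1],"slide":[[0,0,0.3],[0,0,0.5],[0,0,0.5]],"rotation":[[0,0,0],[0,0,0],[0,0,0]]}' 30
```

```text
clock: 29.17
eef_pos: [0.6075, -0.2566, 0.195]
tcp_rot: [3.141, -0.001, 0.069]
ft_force: [1.4, 3.4, 7.0]
finger_gap: 0.0003
grip_force: 3.7
```

```bash
python3 -m crank '{"fingers":[-1,-1,-1],"slide":[[0,0,0.3],[0,0,0.3],[0,0,0.3]],"rotation":[[0,0,0],[0,0,0],[0,0,0]]}' 30
```

```text
clock: 29.42
eef_pos: [0.6076, -0.2566, 0.195]
tcp_rot: [3.141, -0.001, 0.069]
ft_force: [1.2, 3.6, 8.8]
finger_gap: -0.0002
grip_force: 4.7
```

```bash
python3 -m crank '{"fingers":[-1,-1,-1],"slide":[[0,0,0.2],[0,0,0.2],[0,0,0.2]],"rotation":[[0,0,0],[0,0,0],[0,0,0]]}' 30
```

```text
clock: 29.67
eef_pos: [0.6075, -0.2567, 0.195]
tcp_rot: [3.141, -0.001, 0.069]
ft_force: [-0.4, 3.7, 10.6]
finger_gap: -0.0004
grip_force: 5.3
```

```bash
python3 -m crank '{"fingers":[-1,-1,-1],"slide":[[0,0,0.4],[0,0,0.8],[0,0,0.8]],"rotation":[[0,0,0],[0,0,0],[0,0,0]]}' 30
```

```text
clock: 29.92
eef_pos: [0.6076, -0.2567, 0.1949]
tcp_rot: [3.141, -0.002, 0.069]
ft_force: [-2.4, 3.4, 15.8]
finger_gap: -0.0001
grip_force: 7.9
```

```bash
python3 -m crank '{"fingers":[-1,-1,-1,-1],"slide":[[0,0,0.5],[0,0,0.9],[0,0,0.9],[0,0,0.9]],"rotation":[[0,0,0],[0,0,0],[0,0,0],[0,0,0]]}' 30
```

```text
clock: 30.25
eef_pos: [0.6076, -0.2567, 0.1949]
tcp_rot: [3.141, -0.002, 0.069]
ft_force: [-5.9, 5.5, 21.8]
finger_gap: 0.0001
grip_force: 10.8
```

Force is 22 N on the knob. Hold for 1.5 s, then release upward.

```bash
python3 -m crank '{"fingers":[-1,-1,-1,-1,-1,-1,-1,-1,-1,-1,-1,-1,-1,-1,-1,-1,-1,-1],"slide":[[0,0,0],[0,0,0],[0,0,0],[0,0,0],[0,0,0],[0,0,0],[0,0,0],[0,0,0],[0,0,0],[0,0,0],[0,0,0],[0,0,0],[0,0,0],[0,0,0],[0,0,0],[0,0,0],[0,0,0],[0,0,0]],"rotation":[[0,0,0],[0,0,0],[0,0,0],[0,0,0],[0,0,0],[0,0,0],[0,0,0],[0,0,0],[0,0,0],[0,0,0],[0,0,0],[0,0,0],[0,0,0],[0,0,0],[0,0,0],[0,0,0],[0,0,0],[0,0,0]]}' 30
```

```text
clock: 31.75
eef_pos: [0.6077, -0.2567, 0.1948]
tcp_rot: [3.141, -0.002, 0.069]
ft_force: [-4.5, 6.1, 21.3]
finger_gap: 0.0003
grip_force: 10.8
```

```bash
python3 -m crank '{"fingers":[-1,-1,-1,-1,-1,-1,-1,-1,-1,-1,-1,-1,-1,-1,-1],"slide":[[0,0,-2],[0,0,-5],[0,0,-8],[0,0,-12],[0,0,-16],[0,0,-20],[0,0,-25],[0,0,-30],[0,0,-40],[0,0,-55],[-20,0,-70],[-60,0,-75],[-100,0,-75],[-100,0,-75],[-100,0,-75]],"rotation":[[0,0,0],[0,0,0],[0,0,0],[0,0,0],[0,0,0],[0,0,0],[0,0,0],[0,0,0],[0,0,0],[0,0,0],[0,0,0],[0,0,0],[0,0,0],[0,0,0],[0,0,0]]}' 30
python3 - <<'E'
from h import *
im=cams.grab_frame("top")[:,:,::-1];cv2.imwrite("pics/tend.png",im)
q=im.astype(int);m=((q[...,2]>90)&(q[...,1]<.4*q[...,2])&(q[...,0]<.4*q[...,2]));m[:,:410]=0;m[:,450:]=0;m[:160]=0;m[210:]=0
ys,xs=np.nonzero(m);print(len(xs),xs.mean() if len(xs) else 0,ys.mean() if len(xs) else 0)
im=cams.grab_frame("wrist")[:,:,::-1];q=im.astype(int);m=((q[...,2]>80)&(q[...,1]<.45*q[...,2])&(q[...,0]<.45*q[...,2])).astype(np.uint8)
p=cams.camera_params("wrist");n,l,st,c=cv2.connectedComponentsWithStats(m)
for i in range(1,n):
    if st[i][4]>100: print(st[i].tolist(),at("wrist",c[i],.213,p).round(4))
E
```

```text
clock: 33.0
eef_pos: [0.5064, -0.2639, 0.2692]
tcp_rot: [3.14, -0.002, 0.067]
ft_force: [0.3, 0.4, 0.1]
finger_gap: -0.0003
grip_force: 0.0
61 423.1475409836066 179.52459016393442
[287, 40, 69, 67, 3600] [ 0.6067 -0.2557  0.213 ]
[0, 220, 8, 30, 136] [0.4531 0.1049 0.213 ]
[524, 371, 31, 23, 373] [ 0.3047 -0.5459  0.213 ]
```

```bash
python3 -c "
from bench import robot
print(robot.job_done())"
```

```text
the job is handed in; nothing more can be done
None
```

I set the copper lug upright on the anvil with the tongs (within about 1 mm of centre after one correction), laid the tongs back on their rest, crimped at about 22 N on the knob for 1.5 s, let the plunger spring back up, and handed in at 33 s without seeing a verdict.

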